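# Free the wedged headlight barrel and check its light

## Task

A headlight barrel has got wedged at a slant in the front corner of the blue bin that stands on the mat. Pull it free and stand it upright, lens end down, on the light checker so that it covers the little round window; set it down, do not drop it. Then slide the checker's spring-loaded shutter knob away from the window, all the way to its end, and let go there so that it snaps back by itself, leaving the barrel standing on the window and the other things on the bench where they are.

Things in the scene. Friction and masses are not known exactly. Their poses are not given: they have to be found in the camera images.
- barrel: The headlight barrel, 0.16 to 0.25 kg, round, 120 mm long. Origin: middle of its flat lens face; z axis along it from lens end to tail. Black lens bezel, diameter 44 mm, z = 0 to 14 mm; dark metal barrel, diameter 32 mm, to 104 mm; tail cap, diameter 26 mm, to 114 mm; brass socket, diameter 10 mm, to 120 mm.
- barrel_grip (a point): Point on the barrel's axis 92 mm from the lens face, in the 32 mm thick part, axes as the barrel's; a good place to grip. At the start the barrel leans 35 degrees from vertical, lens end down in the bin's corner, tail towards the bin's front (-x of the bin) over the low front wall; the outer 60 mm of it is clear above the walls.
- bin: The blue open-front stacking bin, fixed, 230 mm long (its x), 150 mm wide. Origin on the bench, on its middle line, 50 mm behind the outer face of its front wall; x axis from front to back, z up. Front wall and the sides near it 50 mm high, 4 mm thick; from x = 40 to 90 mm the sides slope up to 115 mm, the height of the back wall (x = 180 mm). Two knobs and a ring in it are not needed.
- pocket (a point): Middle of the bin's front corner pocket (-y side), 50 mm above the bench, axes as the bin's. Pocket 44 mm wide, its dividers 44 mm high. The bezel is pinched along y between side wall and a springy divider leaf: pulling it up takes about 10 N besides the weight until it has risen 32 mm. Raised straight up by 60 mm or more, the barrel is clear of all the walls here.
- checker: The light checker, fixed: a grey and aluminium box, 120 mm (x) by 240 mm (y), top face 45 mm above the bench. Origin under its centre on the bench. Window on its +y half, shutter slide on its -y half; along its back edge (x = 37 to 57 mm, y = -65 to 45 mm) runs a read-out hood up to 73 mm above the bench.
- window (a point): Centre of the round green glass window, diameter 26 mm, in the middle of a flat black rubber seat of diameter 64 mm whose top lies 48 mm above the bench; this point is on the top of the seat, axes as the checker's. The 44 mm bezel has to cover the whole glass.
- shutter (a joint): Travel of the shutter slide in m: 0 shut (rest), 0.036 at its end stop. It moves along the checker's -y, away from the window; a spring pulls it back, 3.5 N at rest, 8.5 N at the end.
- slide_knob (a point): Centre of the top face of the slide's upright round aluminium knob, diameter 16 mm; moves with the slide, axes as the checker's. Top face 76 mm above the bench; the knob stands 26 mm above its carriage plate (26 by 30 mm, top 50 mm above the bench), which runs between two rails 51 mm high, 38 mm over all. 112 mm from the window when shut.
- strippers: Bystander: yellow-handled wire strippers lying along x, 150 mm long, 16 mm high; origin on the bench at the pivot.
- driver: Bystander: screwdriver, 160 mm, lying on the bench.
- solder: Bystander: solder spool standing on its flange, diameter 54 mm, 42 mm high; origin at its foot.
- tin: Bystander: flat round tin, diameter 62 mm, 19 mm high; origin at its foot.
Not all that is in view belongs to the job. What is meant by the barrel is not orange or turquoise, and is the smaller of those in its own colour.

How it is judged:
On the way, in this order (a step that is already met when the one before it is completed fails the run):
1. the barrel is out of the bin: its lens face is more than 65 mm above the bench (height (world z) of barrel above 0.065 m), for 0.1 s.
2. the barrel stands upright on the checker, lens down over the window, and is let go (horizontal distance between barrel and window below 0.009 m and angle between barrel's own z axis and vertical below 0.06 rad and z of barrel in the frame of window between -0.004 and 0.004 m and contact force between barrel and the fingers below 0.1 N), for 0.2 s.
3. the shutter slide is at its end (more than 33 mm) while the barrel stands on the window (horizontal distance between barrel and window below 0.009 m and angle between barrel's own z axis and vertical below 0.06 rad and z of barrel in the frame of window between -0.004 and 0.004 m and value of joint shutter above 0.033 m), for 0.1 s.
4. the slide is let go and snaps back by its spring (faster than 0.12 m/s) (velocity of joint shutter below -0.12 m/s).
At the end, for the whole second after the job is handed in: The barrel stands at rest upright (within 0.06 rad), lens face down on the checker's seat (within 4 mm of its height) and within 9 mm of the window's centre, and the shutter slide is back within 2 mm of its rest position (horizontal distance between barrel and window below 0.009 m and angle between barrel's own z axis and vertical below 0.06 rad and z of barrel in the frame of window between -0.004 and 0.004 m and value of joint shutter below 0.002 m and linear speed of barrel below 0.02 m/s); the robot touches nothing.
It fails at once if the barrel is let go over the checker with its lens face more than 15 mm above the seat (dropped), or falls over there (horizontal distance between barrel and window below 0.08 m and z of barrel in the frame of window above 0.015 m and contact force between barrel and the fingers below 0.05 N).
It fails at once if the strippers, screwdriver, solder spool or tin is shoved more than 50 mm from its place (distance of any of strippers, driver, solder, tin from where it was at the start of the episode above 0.05 m).
It also fails if it takes over 58 s, if anything falls off the work surface, if the arm or the gripper's body presses on something with over 40 N, if the wrist force passes 120 N, or if a joint passes its speed limit or range.

## Robot

A 7-joint arm with a two-finger parallel gripper is mounted at the origin on the work surface. World frame = base frame: x ahead of the robot, y to its left, z up, the work surface at z = 0. Lengths are in m, angles in rad, forces in N, time in s.
With the tool pointing down it reaches from about 0.4 to 0.85 m from the base axis. Payload 10.4 kg.
Tool frame: the origin (TCP) lies on the mounting face of the last link; the fingertips stand r.tips_ahead ahead of it and the grasp point (between the pads) lies 164 mm ahead of it (r.tips_ahead is the distance from the TCP to the fingertips, in m); z points along the fingers, y is the line along which they close (so a half turn about z gives the same grasp; the last joint's range is limited). The gripper opens to 87 mm and grips with 3 to 60 N. Pads are 19 mm wide; open, the fingers measure 117 mm over their backs; the gripper's body (75 mm by 190 mm) begins 51 mm behind the grasp point.
Start: joints at [1.284, 0.332, -0.065, 1.46, 0.022, 1.35, -0.088], TCP at [0.163, -0.603, 0.405] pointing down, gripper open.
Joint ranges: [-2.6, 2.6], [-0.5, 2.12], [-1.47, 1.34], [0.16, 2.42], [-1.27, 4.41], [0.06, 2.06], [-2.6, 2.6]. Speed limits (rad/s): [2.22, 2.22, 2.79, 2.79, 3.14, 3.14, 3.14].

## Interface

Orientations are given as a unit quaternion [x, y, z, w].
In Python, from bench import telemetry, imaging, job, r gives the robot as it stands.
- The arm moves only by the tool move_arm, never from a script. Its argument "steps" is a list of rows, each an object of numbers: "dx", "dy", "dz": the shift along the tool's x, y, z in cm; "spin": the turn about the tool's z in rad. In form: [{"dx": .., "dy": .., "dz": .., "spin": ..}, ...]. A call has 1 to 12 rows; each row shifts and turns the commanded pose from where the row before left it, along the tool's axes as they then stand; what a row does not reach is not made up. A row lasts 1/10 s, in which the tool goes at most 50 mm and 8.59 degrees, less where a joint would pass 70% of its speed; a pose out of reach is approached as far as the arm can. A call with a gripper value outside its range is refused whole. "claw" is the finger opening in cm, from 0 to 8.7, set as the call begins (left out, the last holds). The fingers move at their own pace and stop on an object; "squeeze" is the grip in N (left out, the last holds). Time passes only in rows, so rows that do not move let the fingers close. It gives the time, the measured TCP pose, the force, the opening and the grip force at its end, in the units of the state.
- telemetry.read_state(): the state, without advancing time (a new reading comes with each control period).
- imaging.camera(name): name is "side" or "top" or "wrist"; returns a dict with "img" (420x560x3 uint8, red, green, blue), "camera_matrix" (3x3 intrinsics, pixels), "R" (3x3) and "t" (3): a world point X has camera coordinates R X + t. Camera axes: x right, y down, z forward; pixel columns grow to the right and rows downward; lengths in m; the calibration is good to about 2 mm. A picture is of the moment at which its call begins. There is no depth.
- job.close_job(): hands the job in; it is judged then, once.
The state is a dict: "time": time; "joint_positions": joint angles; "joint_vel": joint speeds; "joint_torque": joint torques, N m; "ee_pos": TCP position; "eef_rot": TCP orientation; "ft_force": force on the tool from outside, world axes, zero at the start; "torque": the same for the moment, N m; "width": finger opening in m; "grip_force": force on a finger pad.
Only numpy, scipy, OpenCV 4.12 (cv2) and the standard library are available. Lean on these libraries where they do the work, as an engineer would, in place of code of your own. Each camera call takes 0.05 s, during which the arm holds its last target. There are 200 camera calls.

## Working session

There is one attempt and no reset: what is moved stays moved. The work goes in short steps, Python scripts to look and compute and a tool call to move; the robot and the scene stay as the last step left them, time stands still between calls to the robot, and variables do not carry over. Pictures are saved under pics/ and viewed, at most 10 in all, crops included, and the job is handed in when it is done.

Besides the shell and the picture viewer there is one more tool, called after "Call:" as a command line: name --argument value ..., lists and objects as JSON in quotes. move_arm: Moves the arm, as the interface text tells. Its arguments: {"type":"object","properties":{"steps":{"type":"array","items":{"type":"object","properties":{"dx":{"type":"number"},"dy":{"type":"number"},"dz":{"type":"number"},"spin":{"type":"number"}}}},"claw":{"type":"number"},"squeeze":{"type":"number"}},"required":["steps"]}

```bash
ls; mkdir -p pics
cat > h.py <<'E'
import numpy as np, cv2
from bench import telemetry, imaging, job, r
def cam(n,save=None):
    c=imaging.camera(n)
    if save: cv2.imwrite('pics/'+save,c['img'][:,:,::-1])
    return c
def ray(c,u,v):
    K,R,t=np.array(c['camera_matrix']),np.array(c['R']),np.array(c['t'])
    return -R.T@t, R.T@np.linalg.solve(K,[u,v,1.])
def onz(c,u,v,z):
    o,d=ray(c,u,v); return o+d*(z-o[2])/d[2]
def tri(c1,p1,c2,p2):
    A=np.zeros((3,3));b=np.zeros(3);rs=[ray(c1,*p1),ray(c2,*p2)]
    for o,d in rs:
        d=d/np.linalg.norm(d);P=np.eye(3)-np.outer(d,d);A+=P;b+=P@o
    X=np.linalg.solve(A,b); return X
def proj(c,X):
    p=np.array(c['camera_matrix'])@(np.array(c['R'])@X+np.array(c['t'])); return p[:2]/p[2]
E
python3 - <<'E'
from h import *
import pickle
cs={n:cam(n,n+'0.png') for n in('side','top','wrist')}
pickle.dump(cs,open('c0.pkl','wb'))
for n,c in cs.items():print(n,-np.array(c['R']).T@c['t'],np.array(c['R'])[2])
print(telemetry.read_state(),r.tips_ahead)
E
```

```text
pics
side [0.43962375 0.83029084 0.8091676 ] [ 0.06912291 -0.75373046 -0.65353838]
top [ 0.36629447 -0.0089736   1.47532761] [ 0.09947179 -0.00964174 -0.99499367]
wrist [ 0.22862287 -0.58567077  0.38330797] [-0.2431262  -0.06424625 -0.9678647 ]
{'time': 0.15, 'joint_positions': array([ 1.28437893,  0.33268965, -0.06470214,  1.46068387,  0.0216481 ,
        1.3499107 , -0.08851731]), 'joint_vel': array([ 0.00103011, -0.00093604, -0.00137632, -0.00197997,  0.00014634,
        0.00122502, -0.00027062]), 'joint_torque': array([ 1.86571822e-03, -6.23624754e+01,  2.49152980e-02, -3.90137029e+01,
       -6.14314992e-02,  3.72630707e-02,  1.16060137e-04]), 'ee_pos': array([ 0.16295939, -0.60329306,  0.4041906 ]), 'eef_rot': array([ 9.91311821e-01,  1.31531846e-01, -1.08633295e-04, -4.85599712e-04]), 'ft_force': array([ 1.48943103, -0.67739843,  0.92165823]), 'torque': array([ 0.00623751,  0.0081004 , -0.00565758]), 'grip_force': 0.0, 'width': 0.08757284493200891} 0.1822
```

View pics/top0.png

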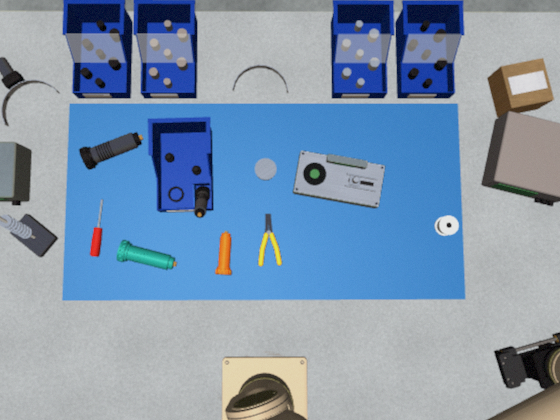

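View pics/side0.png

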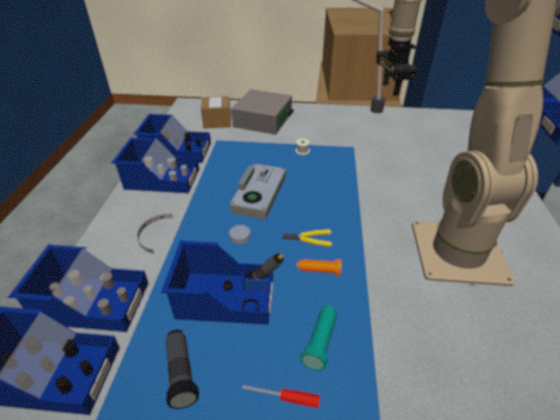

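The top view shows candidates for the barrel: a black one leaning in the bin's front corner at (202,200), and a larger black one lying at (110,150). There is also a turquoise one at (147,255) and an orange one at (224,253). By the description it is the smaller black one, (202,200). The window is at (315,173), the knob near (366,183), the tin at (265,168), the strippers at (269,240).

Run:
```python
from h import *
import pickle
cs=pickle.load(open('c0.pkl','rb'))
t=cs['top']['img'];s=cs['side']['img']
f=lambda im,x,y,w,h,k:cv2.resize(im[y:y+h,x:x+w],None,fx=k,fy=k,interpolation=cv2.INTER_CUBIC)
a=f(t,145,110,80,110,5)   # 400x550
b=f(t,288,145,100,68,4)   # 400x272
c=f(s,225,160,100,69,4)
im=np.zeros((550,800,3),np.uint8);im[:,:400]=a;im[:272,400:]=b;im[272:548,400:]=c
cv2.imwrite('pics/z.png',im[:,:,::-1])
for n in('top','side'):
    I=cs[n]['img'].astype(int);g=((I[:,:,1]>I[:,:,0]+30)&(I[:,:,1]>I[:,:,2]+20)).astype(np.uint8)
    N,L,S,C=cv2.connectedComponentsWithStats(g)
    print(n,[(C[i].round(1),S[i,4],onz(cs[n],*C[i],.048).round(4)) for i in range(1,N) if S[i,4]>15])
```

```text
top [(array([314.2, 173.3]), np.int32(79), array([ 0.6161, -0.1393,  0.048 ])), (array([516.9, 188.4]), np.int32(41), array([ 0.5736, -0.699 ,  0.048 ]))]
side [(array([251.7, 196.2]), np.int32(36), array([ 0.6183, -0.1395,  0.048 ]))]
```

View pics/z.png

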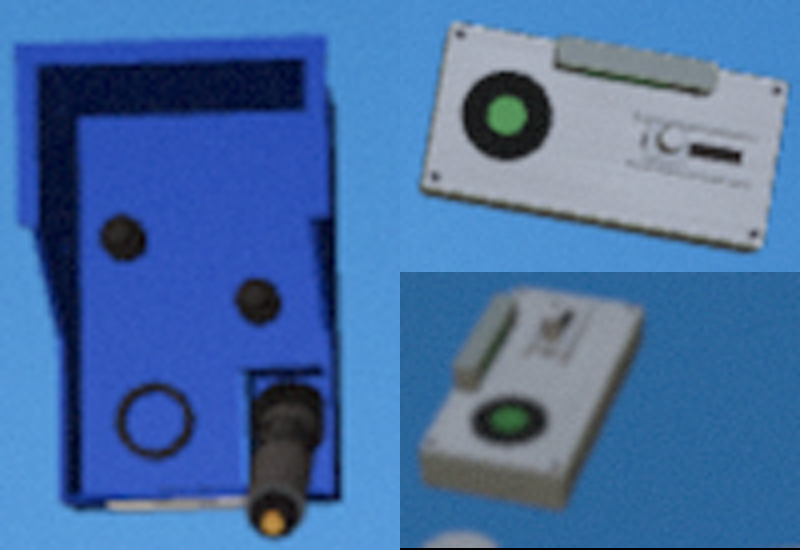

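The close crop confirms the choice: the dark barrel leans in the bin's front corner, brass tip at about (199.4,214.4) in the top image. Checker corners and window are also clear.

Run:
```python
from h import *
import pickle
cs=pickle.load(open('c0.pkl','rb'));T,S=cs['top'],cs['side']
br={}
for n,(x,y,w,h) in (('top',(185,205,30,15)),('side',(262,245,30,25))):
    I=cs[n]['img'][y:y+h,x:x+w].astype(int);m=(I[:,:,0]>I[:,:,2]+40)&(I[:,:,0]>90)
    v,u=np.nonzero(m);print(n,len(u),u.mean()+x,v.mean()+y);br[n]=(u.mean()+x,v.mean()+y)
tip=tri(T,br['top'],S,br['side']);print('tip',tip,proj(T,tip),proj(S,tip))
P=lambda x,y,z:onz(T,x/5+145,y/5+110,z)
fl,fr=P(66,507,.05),P(338,498,.05);print('front',fl,fr,np.arctan2(*(fr-fl)[[0,1]]), np.linalg.norm(fr-fl))
bl,b2=P(15,45,.115),P(326,37,.115);print('back',bl,b2,np.linalg.norm(b2-bl))
Q=lambda x,y,z:onz(T,(x-400)/4+288,y/4+145,z)
q=[Q(*a,.045) for a in((455,23),(789,85),(760,249),(422,190))]
for a in q:print(a)
c=sum(q)/4;print('ctr',c,[np.linalg.norm(q[i]-q[i-1]) for i in range(4)])
for a,b in((0,1),(3,2)):d=q[a]-q[b];print('yaw',np.arctan2(-d[0],d[1]))
print('knob',Q(671,139,.076))
```

```text
top 19 199.0 214.10526315789474
side 14 279.7142857142857 256.5
tip [0.49906178 0.16895977 0.10753043] [199.00367221 213.66421631] [280.1796189  256.56622818]
front [0.51101617 0.28763924 0.05      ] [0.51573982 0.13949377 0.05      ] 3.1097182198663154 0.1482207593050889
back [0.75044572 0.30578258 0.115     ] [0.7548293  0.14125866 0.115     ] 0.16458230296064014
[ 0.68015384 -0.10572932  0.045     ]
[ 0.63638921 -0.33694599  0.045     ]
[ 0.52211221 -0.3142327   0.045     ]
[ 0.56328157 -0.08206101  0.045     ]
ctr [ 0.60048421 -0.20974225  0.045     ] [np.float64(0.11924477233735058), np.float64(0.23532210431698722), np.float64(0.11651235289322548), np.float64(0.23579357853173594)]
yaw -0.18706665066252334
yaw -0.1754986758301739
knob [ 0.59358985 -0.24904218  0.076     ]
```

Call:
move_arm --steps '[{"spin": 0.116}, {"spin": 0.116}, {"dx": 3, "dy": -2.5}, {"dx": 3, "dy": -2.5}, {"dx": 3, "dy": -2.5}, {"dx": 3, "dy": -2.5}, {"dx": 3, "dy": -2.5}, {"dx": 3, "dy": -2.5}, {"dx": 3, "dy": -2.5}, {"dx": 3, "dy": -2.5}, {"dx": 3, "dy": -2.5}, {"dx": 3, "dy": -2.5}]' --claw 8.7

```text
$.steps[0]: bad value
```

Call:
move_arm --steps '[{"dx": 0.7, "dy": -4}, {"dx": 0.7, "dy": -4}, {"dx": 0.7, "dy": -4}, {"dx": 0.7, "dy": -4}, {"dx": 0.7, "dy": -4}, {"dx": 0.7, "dy": -4}, {"dx": 0.7, "dy": -4}, {"dx": 0.7, "dy": -4}, {"dx": 0.7, "dy": -4}, {"dx": 0.7, "dy": -4}, {"dx": 0.6, "dy": -4}, {}]'

```text
$.steps[0]: bad value
```

Call:
move_arm --steps '[{"dx": 0, "dy": 0, "dz": 0, "spin": 0.116}, {"dx": 0, "dy": 0, "dz": 0, "spin": 0.116}, {"dx": 3, "dy": -2.5, "dz": 0, "spin": 0}, {"dx": 3, "dy": -2.5, "dz": 0, "spin": 0}, {"dx": 3, "dy": -2.5, "dz": 0, "spin": 0}, {"dx": 3, "dy": -2.5, "dz": 0, "spin": 0}, {"dx": 3, "dy": -2.5, "dz": 0, "spin": 0}, {"dx": 3, "dy": -2.5, "dz": 0, "spin": 0}, {"dx": 3, "dy": -2.5, "dz": 0, "spin": 0}, {"dx": 3, "dy": -2.5, "dz": 0, "spin": 0}, {"dx": 3, "dy": -2.5, "dz": 0, "spin": 0}, {"dx": 3, "dy": -2.5, "dz": 0, "spin": 0}]' --claw 8.7

```text
time: 1.35
ee_pos: [0.4558, -0.3427, 0.4046]
eef_rot: [1.0, 0.016, -0.0, 0.0]
ft_force: [1.0, -1.0, 0.7]
width: 0.0873
grip_force: 0.0
```

Call:
move_arm --steps '[{"dx": 0.6, "dy": -4.3, "dz": 0, "spin": 0}, {"dx": 0.6, "dy": -4.3, "dz": 0, "spin": 0}, {"dx": 0.6, "dy": -4.3, "dz": 0, "spin": 0}, {"dx": 0.7, "dy": -4.3, "dz": 0, "spin": 0}, {"dx": 0.7, "dy": -4.3, "dz": 0, "spin": 0}, {"dx": 0.7, "dy": -4.3, "dz": 0, "spin": 0}, {"dx": 0.7, "dy": -4.3, "dz": 0, "spin": 0}, {"dx": 0.7, "dy": -4.3, "dz": 0, "spin": 0}, {"dx": 0.7, "dy": -4.3, "dz": 0, "spin": 0}, {"dx": 0.7, "dy": -4.3, "dz": 0, "spin": 0}, {"dx": 0.6, "dy": -4.3, "dz": 0, "spin": 0}, {"dx": 0.3, "dy": -3.6, "dz": 0, "spin": 0}]'

```text
time: 2.55
ee_pos: [0.5144, 0.1695, 0.4047]
eef_rot: [1.0, 0.016, -0.0, -0.0]
ft_force: [-0.9, -0.2, -0.6]
width: 0.0873
grip_force: 0.0
```

Run:
```python
from h import *
import pickle
c=cam('wrist','w1.png');pickle.dump(c,open('w1.pkl','wb'));print(telemetry.read_state()['ee_pos'])
for X in([.515,.1695,.0846],[.4991,.169,.1075]):print(proj(c,np.array(X)))
```

```text
[0.51323907 0.17524391 0.40475621]
[275.17563998 199.31256226]
[275.16939562 223.16017436]
```

View pics/w1.png

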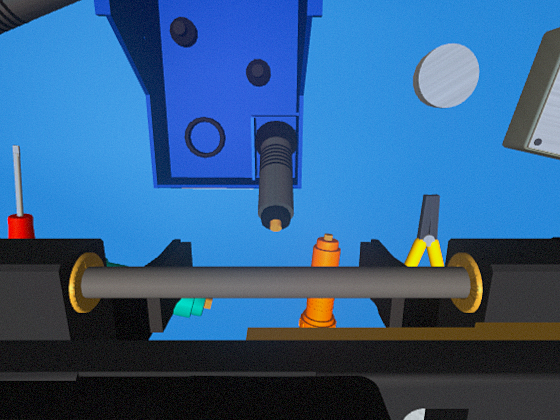

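The wrist view agrees with the measurement: brass tip at (276,226), predicted (275,223), and the bin's front edge is level in the picture. Descending.

Call:
move_arm --steps '[{"dx": 0.1, "dy": 0.6, "dz": 0, "spin": 0}, {"dx": 0, "dy": 0, "dz": 3, "spin": 0}, {"dx": 0, "dy": 0, "dz": 3, "spin": 0}, {"dx": 0, "dy": 0, "dz": 3, "spin": 0}, {"dx": 0, "dy": 0, "dz": 2, "spin": 0}, {"dx": 0, "dy": 0, "dz": 2, "spin": 0}, {"dx": 0, "dy": 0, "dz": 1.5, "spin": 0}, {"dx": 0, "dy": 0, "dz": 1, "spin": 0}, {"dx": 0, "dy": 0, "dz": 0, "spin": 0}, {"dx": 0, "dy": 0, "dz": 0, "spin": 0}]'

```text
time: 3.6
ee_pos: [0.5161, 0.1612, 0.2503]
eef_rot: [1.0, 0.016, 0.0, -0.0]
ft_force: [0.5, 0.3, -0.0]
width: 0.0873
grip_force: 0.0
```

Call:
move_arm --steps '[{"dx": 0, "dy": 0, "dz": 0, "spin": 0}, {"dx": 0, "dy": 0, "dz": 0, "spin": 0}, {"dx": 0, "dy": 0, "dz": 0, "spin": 0}, {"dx": 0, "dy": 0, "dz": 0, "spin": 0}, {"dx": 0, "dy": 0, "dz": 0, "spin": 0}, {"dx": 0, "dy": 0, "dz": 0, "spin": 0}, {"dx": 0, "dy": 0, "dz": 0, "spin": 0}, {"dx": 0, "dy": 0, "dz": 0, "spin": 0}]' --claw 2.5 --squeeze 45

```text
time: 4.4
ee_pos: [0.5154, 0.1633, 0.2502]
eef_rot: [1.0, 0.017, 0.0, -0.001]
ft_force: [0.5, 8.7, -1.0]
width: 0.0318
grip_force: 45.0
```

Run:
```python
from h import *
c=cam('wrist','w2.png');s=telemetry.read_state();print(s['ee_pos'],s['width'],s['grip_force'],s['ft_force'])
```

```text
[0.515487   0.16340313 0.25024954] 0.03150955223508109 44.7168923355639 [-1.03938719  7.26043448  0.52393569]
```

View pics/w2.png

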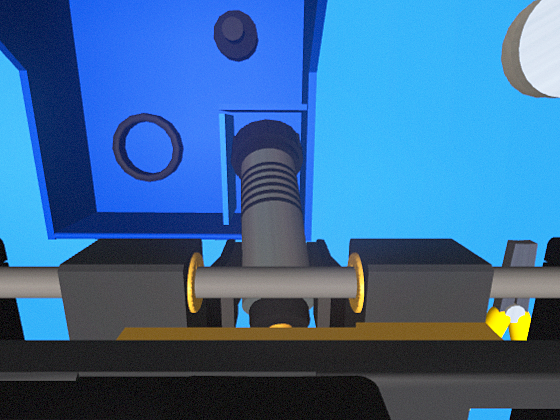

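Gripped at 31.5 mm opening. The jaws sit across the barrel in the 32 mm part. I will ease the side load and pull up.

Call:
move_arm --steps '[{"dx": 0, "dy": -0.4, "dz": 0, "spin": 0}, {"dx": 0, "dy": 0, "dz": -0.5, "spin": 0}, {"dx": 0, "dy": 0, "dz": -0.7, "spin": 0}, {"dx": 0, "dy": 0, "dz": -0.7, "spin": 0}, {"dx": 0, "dy": 0, "dz": -0.7, "spin": 0}, {"dx": 0, "dy": 0, "dz": -0.7, "spin": 0}, {"dx": 0, "dy": 0, "dz": -1, "spin": 0}, {"dx": 0, "dy": 0, "dz": -1.5, "spin": 0}, {"dx": 0, "dy": 0, "dz": -1.5, "spin": 0}, {"dx": 0, "dy": 0, "dz": -1.5, "spin": 0}, {"dx": 0, "dy": 0, "dz": -1.2, "spin": 0}, {"dx": 0, "dy": 0, "dz": 0, "spin": 0}]' --squeeze 50

```text
time: 5.65
ee_pos: [0.5162, 0.1655, 0.352]
eef_rot: [1.0, 0.016, 0.002, -0.0]
ft_force: [0.8, -0.3, -2.4]
width: 0.0312
grip_force: 49.4
```

Run:
```python
from h import *
import pickle
a=cam('side');c=cam('wrist');s=telemetry.read_state();print(s['ee_pos'],s['width'],s['grip_force'],s['ft_force'])
I=cv2.resize(a['img'][140:340,170:370],(400,400),interpolation=cv2.INTER_CUBIC);J=cv2.resize(c['img'],(400,300))
o=np.zeros((400,800,3),np.uint8);o[:,:400]=I;o[:300,400:]=J;cv2.imwrite('pics/l1.png',o[:,:,::-1])
```

```text
[0.51569902 0.16511044 0.3497623 ] 0.03095643100635678 49.352773975697346 [-0.16379262  0.41988013 -3.28066686]
```

View pics/l1.png

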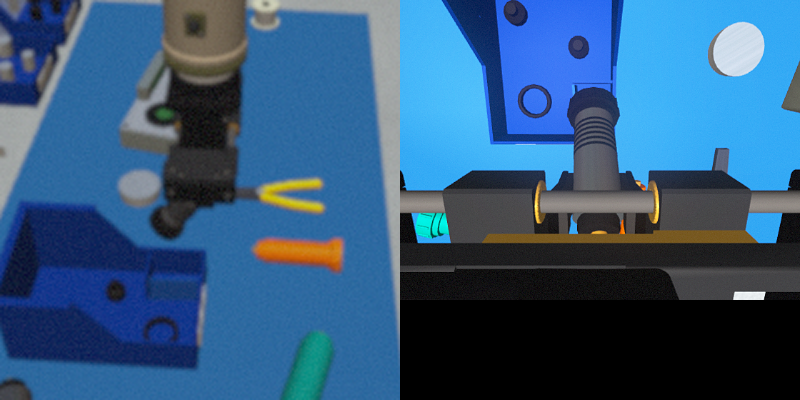

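The barrel is out and still tilted in the grip (bezel at about (595,105) in the right panel). I'll loosen step by step so gravity swings it upright.

Call:
move_arm --steps '[{"dx": 0, "dy": 0, "dz": 0, "spin": 0}, {"dx": 0, "dy": 0, "dz": 0, "spin": 0}, {"dx": 0, "dy": 0, "dz": 0, "spin": 0}, {"dx": 0, "dy": 0, "dz": 0, "spin": 0}]' --squeeze 10

```text
time: 6.15
ee_pos: [0.5157, 0.1652, 0.3494]
eef_rot: [1.0, 0.016, -0.0, 0.0]
ft_force: [0.2, -0.3, -2.8]
width: 0.0317
grip_force: 10.0
```

```bash
cat > tilt.py <<'E'
from h import *
import sys
# lowest-visible brass tip & bezel: predicted pixels for tilts vs dark bezel blob top row
c=cam('wrist');s=telemetry.read_state();e=s['ee_pos'];print(e,s['width'],s['grip_force'],s['ft_force'])
q=s['eef_rot'];from scipy.spatial.transform import Rotation as Rt
R=Rt.from_quat(q).as_matrix();g=e+R@[0,0,.164]
for d in(-5,0,5,10,15,20,25,30,35):
    a=np.radians(d);f=g+R@[.092*np.sin(a),0,.092*np.cos(a)];ax=R@[np.sin(a),0,np.cos(a)];n=R@[np.cos(a),0,-np.sin(a)]
    print(d,'far lens edge',proj(c,f+.022*n).round(1),'bezel rear edge',proj(c,f-.014*ax+.022*n).round(1))
cv2.imwrite('pics/'+sys.argv[1],c['img'][:300,150:430,::-1])
g=cv2.cvtColor(c['img'],cv2.COLOR_RGB2GRAY);print([int(g[v,270:280].mean()) for v in range(60,270,5)])
E
python3 tilt.py t1.png
```

```text
[0.51570283 0.16520809 0.34951216] 0.03173618712252915 9.99494171468541 [ 0.613592   -0.38925637 -3.24165251]
-5 far lens edge [275.  200.3] bezel rear edge [274.9 203.1]
0 far lens edge [274.9 189.7] bezel rear edge [274.9 193.7]
5 far lens edge [274.9 179.3] bezel rear edge [274.9 184.5]
10 far lens edge [274.9 168.8] bezel rear edge [274.9 175.4]
15 far lens edge [274.9 158.5] bezel rear edge [274.9 166.4]
20 far lens edge [274.9 148.3] bezel rear edge [274.8 157.7]
25 far lens edge [274.8 138.2] bezel rear edge [274.8 149.1]
30 far lens edge [274.8 128.2] bezel rear edge [274.8 140.8]
35 far lens edge [274.8 118.4] bezel rear edge [274.8 132.8]
[113, 113, 114, 112, 114, 114, 115, 114, 114, 114, 115, 57, 114, 115, 44, 48, 47, 49, 46, 81, 94, 95, 98, 68, 39, 44, 91, 97, 45, 94, 94, 92, 94, 93, 93, 92, 94, 93, 92, 93, 94, 92]
```

Call:
move_arm --steps '[{"dx": 0, "dy": 0, "dz": 0, "spin": 0}, {"dx": 0, "dy": 0, "dz": 0, "spin": 0}, {"dx": 0, "dy": 0, "dz": 0, "spin": 0}, {"dx": 0, "dy": 0, "dz": 0, "spin": 0}]' --squeeze 5.5

```text
time: 6.6
ee_pos: [0.5157, 0.1652, 0.3497]
eef_rot: [1.0, 0.016, 0.0, 0.0]
ft_force: [-0.5, -0.7, -1.3]
width: 0.0319
grip_force: 5.5
```

```bash
python3 tilt.py t2.png | grep -v far
```

```text
[0.5157542  0.16520124 0.34977718] 0.031610527573665545 5.500392287503928 [-0.39420389 -0.33639767 -2.00721719]
[113, 113, 114, 112, 112, 115, 114, 115, 115, 113, 114, 82, 114, 113, 115, 113, 44, 45, 53, 44, 49, 87, 88, 79, 76, 68, 50, 40, 45, 89, 87, 87, 86, 87, 88, 87, 87, 88, 88, 88, 86, 85]
```

Call:
move_arm --steps '[{"dx": 0, "dy": 0, "dz": 0, "spin": 0}, {"dx": 0, "dy": 0, "dz": 0, "spin": 0}, {"dx": 0, "dy": 0, "dz": 0, "spin": 0}, {"dx": 0, "dy": 0, "dz": 0, "spin": 0}]' --squeeze 4

```text
time: 7.05
ee_pos: [0.5157, 0.1652, 0.3497]
eef_rot: [1.0, 0.016, 0.0, 0.0]
ft_force: [-0.2, 0.1, -2.3]
width: 0.0324
grip_force: 4.0
```

```bash
python3 tilt.py t3.png | grep -v far
```

```text
[0.51575261 0.16520465 0.34973079] 0.031770243375548575 3.9999885472934693 [ 0.73610279 -0.2754903  -1.96620142]
[111, 111, 113, 113, 113, 112, 113, 113, 114, 113, 113, 82, 113, 114, 112, 112, 112, 110, 112, 45, 46, 47, 52, 80, 74, 47, 38, 48, 57, 54, 77, 75, 79, 78, 76, 77, 78, 78, 76, 78, 78, 76]
```

Call:
move_arm --steps '[{"dx": 0, "dy": 0, "dz": 0, "spin": 0}, {"dx": 0, "dy": 0, "dz": 0, "spin": 0}, {"dx": 0, "dy": 0, "dz": 0, "spin": 0}, {"dx": 0, "dy": 0, "dz": 0, "spin": 0}, {"dx": 0, "dy": 0, "dz": 0, "spin": 0}, {"dx": 0, "dy": 0, "dz": 0, "spin": 0}]' --squeeze 3.2

```text
time: 7.7
ee_pos: [0.5157, 0.1652, 0.3497]
eef_rot: [1.0, 0.016, 0.0, 0.0]
ft_force: [-0.1, 0.5, -2.6]
width: 0.0319
grip_force: 3.2
```

```bash
python3 tilt.py t4.png | grep -v far
```

```text
[0.51572657 0.16524087 0.34973818] 0.03184928813574696 3.20000319450628 [-0.09257764  0.12627481 -2.36125741]
[111, 111, 112, 112, 112, 113, 113, 114, 113, 113, 114, 77, 114, 113, 113, 113, 110, 111, 110, 43, 46, 46, 51, 79, 72, 46, 37, 50, 55, 57, 79, 77, 77, 78, 77, 77, 75, 77, 77, 77, 76, 76]
```

View pics/t4.png

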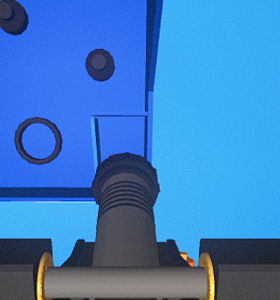

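It has swung to about 17° of lean (bezel top at row 153 of the full picture) and sticks there. A small shake along x at light grip should work off the friction.

Call:
move_arm --steps '[{"dx": 0.8, "dy": 0, "dz": 0, "spin": 0}, {"dx": -0.8, "dy": 0, "dz": 0, "spin": 0}, {"dx": 0.8, "dy": 0, "dz": 0, "spin": 0}, {"dx": -0.8, "dy": 0, "dz": 0, "spin": 0}, {"dx": 0.8, "dy": 0, "dz": 0, "spin": 0}, {"dx": -0.8, "dy": 0, "dz": 0, "spin": 0}, {"dx": 0, "dy": 0, "dz": 0, "spin": 0}, {"dx": 0, "dy": 0, "dz": 0, "spin": 0}]' --squeeze 4

```text
time: 8.55
ee_pos: [0.5155, 0.1653, 0.3498]
eef_rot: [1.0, 0.016, 0.0, 0.0]
ft_force: [0.3, 0.8, -3.0]
width: 0.0318
grip_force: 4.0
```

```bash
python3 tilt.py t5.png | grep -v far
```

```text
[0.51563272 0.16523127 0.34978849] 0.03175074465775415 3.9998184191063046 [ 0.82648505  0.49779072 -2.43917612]
[109, 111, 111, 111, 111, 112, 111, 112, 112, 112, 112, 69, 113, 112, 113, 112, 112, 111, 109, 108, 107, 104, 105, 37, 61, 45, 63, 44, 47, 61, 44, 63, 62, 63, 63, 62, 64, 64, 61, 97, 47, 38]
```

Call:
move_arm --steps '[{"dx": 0.8, "dy": 0, "dz": 0, "spin": 0}, {"dx": -0.8, "dy": 0, "dz": 0, "spin": 0}, {"dx": 0.8, "dy": 0, "dz": 0, "spin": 0}, {"dx": -0.8, "dy": 0, "dz": 0, "spin": 0}, {"dx": 0.6, "dy": 0, "dz": 0, "spin": 0}, {"dx": -0.6, "dy": 0, "dz": 0, "spin": 0}, {"dx": 0.4, "dy": 0, "dz": 0, "spin": 0}, {"dx": -0.4, "dy": 0, "dz": 0, "spin": 0}, {"dx": 0, "dy": 0, "dz": 0, "spin": 0}, {"dx": 0, "dy": 0, "dz": 0, "spin": 0}]' --squeeze 4

```text
time: 9.6
ee_pos: [0.5156, 0.1652, 0.3498]
eef_rot: [1.0, 0.016, 0.0, 0.0]
ft_force: [0.4, -0.8, -1.6]
width: 0.0323
grip_force: 4.0
```

```bash
python3 tilt.py t6.png | grep -v far
```

```text
[0.51569299 0.16520443 0.34977608] 0.0317956721384303 3.999958520871587 [-0.43461587 -0.07727263 -2.34674813]
[110, 110, 111, 111, 110, 111, 112, 112, 111, 112, 112, 62, 113, 113, 111, 112, 111, 108, 107, 107, 107, 104, 105, 104, 38, 61, 60, 62, 48, 45, 49, 60, 59, 59, 60, 60, 59, 59, 97, 93, 37, 41]
```

View pics/t6.png

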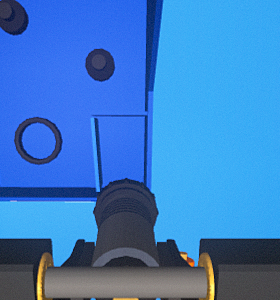

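Lean is now about 5°, small enough for the seat to finish the righting. Firmer grip and carry to the window.

Call:
move_arm --steps '[{"dx": 0, "dy": 1, "dz": -1, "spin": 0}, {"dx": 0, "dy": 2, "dz": -1, "spin": 0}, {"dx": 0.6, "dy": 3, "dz": 0, "spin": 0}, {"dx": 1, "dy": 3.3, "dz": 0, "spin": 0}, {"dx": 1, "dy": 3.3, "dz": 0, "spin": 0}, {"dx": 1, "dy": 3.3, "dz": 0, "spin": 0}, {"dx": 1, "dy": 3.3, "dz": 0, "spin": 0}, {"dx": 1, "dy": 3.3, "dz": 0, "spin": 0}, {"dx": 1, "dy": 3.2, "dz": 0, "spin": 0}, {"dx": 1, "dy": 2.6, "dz": 0, "spin": 0}, {"dx": 0.6, "dy": 1.6, "dz": 0, "spin": 0}, {"dx": 0.4, "dy": 0.9, "dz": 0, "spin": 0}]' --squeeze 8

```text
time: 10.85
ee_pos: [0.6116, -0.1418, 0.37]
eef_rot: [1.0, 0.015, -0.0, 0.0]
ft_force: [0.1, 0.0, -2.4]
width: 0.0317
grip_force: 8.0
```

Call:
move_arm --steps '[{"dx": 0, "dy": 0, "dz": 0, "spin": 0}, {"dx": 0, "dy": 0, "dz": 1, "spin": 0}, {"dx": 0, "dy": 0, "dz": 1.5, "spin": 0}, {"dx": 0, "dy": 0, "dz": 1.5, "spin": 0}, {"dx": 0, "dy": 0, "dz": 0.8, "spin": 0}, {"dx": 0, "dy": 0, "dz": 0, "spin": 0}, {"dx": 0, "dy": 0, "dz": 0, "spin": 0}]'

```text
time: 11.55
ee_pos: [0.6115, -0.1397, 0.3217]
eef_rot: [1.0, 0.016, -0.0, -0.0]
ft_force: [-0.1, -0.5, -1.4]
width: 0.0316
grip_force: 8.0
```

Run:
```python
from h import *
s=telemetry.read_state();print(s['ee_pos'],s['width'],s['ft_force'])
a=cam('side');t=cam('top');w=cam('wrist')
I=cv2.resize(a['img'][110:260,190:340],(450,450),interpolation=cv2.INTER_CUBIC);J=cv2.resize(w['img'],(350,262))
o=np.zeros((450,800,3),np.uint8);o[:,:450]=I;o[:262,450:]=J;cv2.imwrite('pics/p1.png',o[:,:,::-1])
```

```text
[ 0.61153228 -0.13974632  0.3217213 ] 0.03164594095717517 [-0.10004059 -0.46087024 -1.40838028]
```

View pics/p1.png

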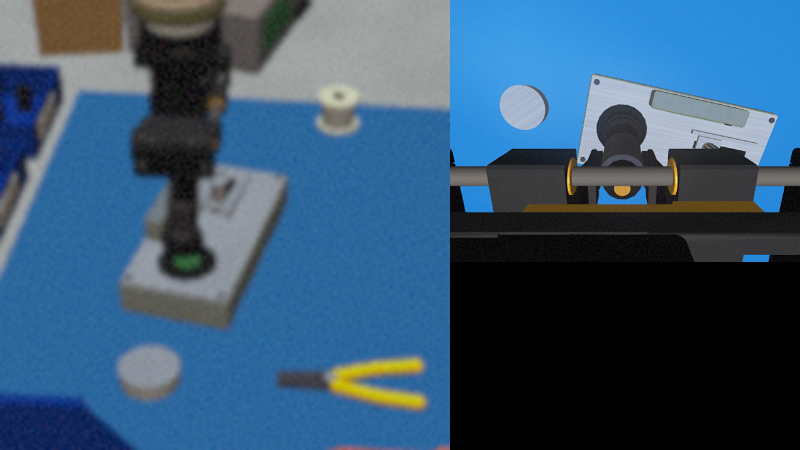

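The barrel hangs over the window with the green glass in line below it (185,260 in the left panel). I'll lower it gently, watching the force.

Call:
move_arm --steps '[{"dx": 0, "dy": 0, "dz": 0.4, "spin": 0}, {"dx": 0, "dy": 0, "dz": 0.4, "spin": 0}, {"dx": 0, "dy": 0, "dz": 0.3, "spin": 0}, {"dx": 0, "dy": 0, "dz": 0, "spin": 0}, {"dx": 0, "dy": 0, "dz": 0, "spin": 0}]'

```text
time: 12.2
ee_pos: [0.6115, -0.1399, 0.3107]
eef_rot: [1.0, 0.016, -0.0, 0.0]
ft_force: [-0.4, -0.0, -1.8]
width: 0.0317
grip_force: 8.0
```

Call:
move_arm --steps '[{"dx": 0, "dy": 0, "dz": 0.1, "spin": 0}, {"dx": 0, "dy": 0, "dz": 0.1, "spin": 0}, {"dx": 0, "dy": 0, "dz": 0, "spin": 0}]'

```text
time: 12.5
ee_pos: [0.6114, -0.1399, 0.3086]
eef_rot: [1.0, 0.016, -0.0, 0.0]
ft_force: [0.2, 0.6, -2.1]
width: 0.0318
grip_force: 8.0
```

Call:
move_arm --steps '[{"dx": 0, "dy": 0, "dz": 0.1, "spin": 0}, {"dx": 0, "dy": 0, "dz": 0.1, "spin": 0}, {"dx": 0, "dy": 0, "dz": 0, "spin": 0}]'

```text
time: 12.8
ee_pos: [0.6114, -0.1399, 0.3066]
eef_rot: [1.0, 0.016, -0.0, 0.0]
ft_force: [-0.4, -0.1, -1.5]
width: 0.0321
grip_force: 8.0
```

Call:
move_arm --steps '[{"dx": 0, "dy": 0, "dz": 0.1, "spin": 0}, {"dx": 0, "dy": 0, "dz": 0.1, "spin": 0}, {"dx": 0, "dy": 0, "dz": 0, "spin": 0}]'

```text
time: 13.1
ee_pos: [0.6114, -0.1399, 0.3046]
eef_rot: [1.0, 0.016, -0.0, 0.0]
ft_force: [-0.0, -0.4, -2.3]
width: 0.0321
grip_force: 8.0
```

Call:
move_arm --steps '[{"dx": 0, "dy": 0, "dz": 0.1, "spin": 0}, {"dx": 0, "dy": 0, "dz": 0.1, "spin": 0}, {"dx": 0, "dy": 0, "dz": 0, "spin": 0}]'

```text
time: 13.4
ee_pos: [0.6121, -0.1398, 0.304]
eef_rot: [1.0, 0.016, 0.001, 0.0]
ft_force: [1.5, 0.5, 4.7]
width: 0.032
grip_force: 8.0
```

Contact: 4.7 N up. Ease grip and nudge the tool toward the lens so that the barrel rights itself on the seat.

Call:
move_arm --steps '[{"dx": 0.2, "dy": 0, "dz": 0, "spin": 0}, {"dx": 0.2, "dy": 0, "dz": 0, "spin": 0}, {"dx": 0.2, "dy": 0, "dz": 0, "spin": 0}, {"dx": 0, "dy": 0, "dz": 0, "spin": 0}, {"dx": 0, "dy": 0, "dz": 0, "spin": 0}]' --squeeze 4

```text
time: 13.9
ee_pos: [0.6175, -0.1397, 0.3029]
eef_rot: [1.0, 0.016, -0.0, 0.0]
ft_force: [-1.8, -0.4, 4.5]
width: 0.0316
grip_force: 4.0
```

```bash
cat > loc.py <<'E'
from h import *
s=telemetry.read_state();print(s['ee_pos'],s['width'],s['grip_force'],s['ft_force'])
w=cam('wrist');a=cam('side');I=w['img'].astype(int)
X0=np.array([.617,-.1394,.168])
for X in(X0,):
    p=proj(w,X);q=proj(a,X);print('pred brass',p.round(1),q.round(1))
m=((I[:,:,0]>I[:,:,2]+50)&(I[:,:,0]>110)).astype(np.uint8)
N,L,S,C=cv2.connectedComponentsWithStats(m)
for i in range(1,N):
    if S[i,4]>25: print(C[i].round(1),S[i],onz(w,*C[i],.168).round(4))
for n,c in(('w',w),('s',a)):
    J=c['img'].astype(int);g=((J[:,:,1]>J[:,:,0]+25)&(J[:,:,1]>J[:,:,2]+15)).astype(np.uint8)
    N,L,S,C=cv2.connectedComponentsWithStats(g);print(n,'green',[(C[i].round(),S[i,4]) for i in range(1,N) if S[i,4]>3])
cv2.imwrite('pics/loc%d.png'%int(s['time']*10),w['img'][:,:,::-1])
E
python3 loc.py
```

```text
[ 0.61750427 -0.13973714  0.30285354] 0.031586139239353946 3.9999781519873068 [-1.75777551 -0.41330568  4.48542333]
pred brass [273.9 308.7] [250.3 164.3]
[190.1 285.7] [187 255   9  58 276] [ 0.6257 -0.1078  0.168 ]
[359.8 284.4] [352 255  13  58 330] [ 0.6281 -0.1712  0.168 ]
[275.3 302.6] [262 298  27  12 252] [ 0.6196 -0.1399  0.168 ]
w green [(array([372., 196.]), np.int32(4)), (array([386., 199.]), np.int32(5)), (array([400., 202.]), np.int32(5)), (array([416., 205.]), np.int32(8)), (array([430., 208.]), np.int32(7))]
s green []
```

Call:
move_arm --steps '[{"dx": 0, "dy": 0, "dz": -0.1, "spin": 0}, {"dx": 0, "dy": 0, "dz": 0, "spin": 0}]' --squeeze 3

```text
time: 14.2
ee_pos: [0.6172, -0.1397, 0.303]
eef_rot: [1.0, 0.016, -0.001, -0.0]
ft_force: [0.4, -0.4, -1.9]
width: 0.0318
grip_force: 3.0
```

Call:
move_arm --steps '[{"dx": 0, "dy": 0, "dz": 0, "spin": 0}, {"dx": 0, "dy": 0, "dz": 0, "spin": 0}, {"dx": 0, "dy": 0, "dz": 0, "spin": 0}, {"dx": 0, "dy": 0, "dz": 0, "spin": 0}]' --claw 4.5

```text
time: 14.6
ee_pos: [0.6175, -0.1397, 0.3038]
eef_rot: [1.0, 0.016, 0.0, 0.0]
ft_force: [0.3, -0.2, 0.8]
width: 0.0446
grip_force: 0.0
```

```bash
python3 loc.py
```

```text
[ 0.61749518 -0.13967494  0.3037843 ] 0.04460422817426083 0.0 [ 0.26490397 -0.21919537  0.78708384]
pred brass [274.  307.5] [250.3 164.3]
[386.1 285.1] [379 255  12  58 331] [ 0.6277 -0.1814  0.168 ]
[163.8 286.1] [160 256  11  57 285] [ 0.6248 -0.0975  0.168 ]
[274.9 303.6] [262 298  27  14 307] [ 0.6187 -0.1397  0.168 ]
w green [(array([363., 194.]), np.int32(4)), (array([377., 196.]), np.int32(4)), (array([391., 200.]), np.int32(5)), (array([405., 203.]), np.int32(5)), (array([422., 206.]), np.int32(4)), (array([435., 209.]), np.int32(8))]
s green [(array([283., 113.]), np.int32(5))]
```

Released, standing. Withdraw straight up and check the standing position.

Call:
move_arm --steps '[{"dx": 0, "dy": 0, "dz": -0.5, "spin": 0}, {"dx": 0, "dy": 0, "dz": -1, "spin": 0}, {"dx": 0, "dy": 0, "dz": -1.5, "spin": 0}, {"dx": 0, "dy": 0, "dz": -2, "spin": 0}, {"dx": 0, "dy": 0, "dz": -2.5, "spin": 0}, {"dx": 0, "dy": 0, "dz": -2.5, "spin": 0}, {"dx": -2, "dy": 0, "dz": 0, "spin": 0}, {"dx": -3, "dy": 0, "dz": 0, "spin": 0}, {"dx": -4, "dy": 0, "dz": 0, "spin": 0}, {"dx": -1, "dy": 0, "dz": 0, "spin": 0}, {"dx": 0, "dy": 0, "dz": 0, "spin": 0}]' --claw 6

```text
time: 15.8
ee_pos: [0.5166, -0.1431, 0.4055]
eef_rot: [1.0, 0.015, 0.001, 0.001]
ft_force: [-0.2, -0.8, 1.0]
width: 0.06
grip_force: 0.0
```

Run:
```python
from h import *
w=cam('wrist');t=cam('top')
for n,c in(('w',w),('t',t)):
    I=c['img'].astype(int);p=proj(c,np.array([.617,-.1394,.168]));print(n,'pred',p)
    m=((I[:,:,0]>I[:,:,2]+40)&(I[:,:,0]>90)).astype(np.uint8);N,L,S,C=cv2.connectedComponentsWithStats(m)
    for i in range(1,N):
        if S[i,4]>3 and np.hypot(*(C[i]-p))<60: print(C[i].round(1),S[i],onz(c,*C[i],.168).round(4))
print(telemetry.read_state()['ee_pos'])
o=np.zeros((420,800,3),np.uint8);o[:,:560]=w['img'];x,y=280,130;o[:240,560:]=cv2.resize(t['img'][y:y+80,x:x+80],(240,240),interpolation=cv2.INTER_CUBIC);cv2.imwrite('pics/chk.png',o[:,:,::-1])
```

```text
w pred [272.96804277  68.55430884]
[273.9  63.8] [266  55  17  18 248] [ 0.6197 -0.1399  0.168 ]
t pred [318.44656266 164.79615762]
[298.5 183.5] [298 183   2   2   4] [ 0.5692 -0.0885  0.168 ]
[299.6 210.8] [299 209   2   5   9] [ 0.5001 -0.0907  0.168 ]
[ 0.5181286  -0.14275905  0.40488303]
```

View pics/chk.png

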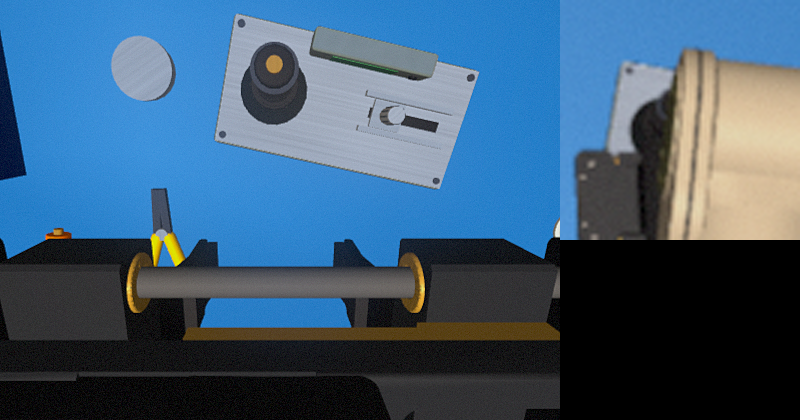

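The barrel stands upright on the seat (brass at (274,64)). The knob top is at about (397,116), hood behind it.

Run:
```python
from h import *
w=cam('wrist');print(telemetry.read_state()['ee_pos'])
print('seat near/left/right',onz(w,273.5,125.5,.048),onz(w,241,92,.048),onz(w,306,92,.048))
x0,y0=375,95;I=w['img'][y0:135,x0:415];g=cv2.cvtColor(I,cv2.COLOR_RGB2GRAY)
print(g[::3,::3])
print('knob',onz(w,397,116,.076))
a,b=[onz(w,*p,.045) for p in((218,141),(440,189))];print('front edge',a,b,np.arctan2(-(a-b)[0],(a-b)[1]))
```

```text
[ 0.51836414 -0.14266534  0.40449541]
seat near/left/right [ 0.58466002 -0.13950009  0.048     ] [ 0.61459716 -0.10769421  0.048     ] [ 0.61649234 -0.1695045   0.048     ]
[[164 164 165 168 170 170 168 173 174 176 173 173 166 174]
 [141 158 165 164 164 164 166 164 167 173 171 170 174 170]
 [161 176 152 116 122 155 166 160 163 163 163 160 168 172]
 [104 160 164 165 166 171 160 116 128 145 170 164 163 163]
 [154 164 161 163 166 160 147 145 118 173 172 119 104 141]
 [175 167 169 156  78 103 175 176 173 178 156 173 176 187]
 [171 168 156  61  73 157 169 172 176 169 175 170 173 176]
 [160 165  90  96  90 176 171 178 170 179 166 181 185 174]
 [168 166  67  80  78 180 177 170 170 169 161  48  45  39]
 [165 166 135  83  76 149 173 173 178 181  44  54  54  55]
 [162 163 169 151  70  63 103 159 143  52  56  54  51  56]
 [167 164 160 165 169 169 167 165 167 177 181 122  87  35]
 [162 167 157 168 158 168 164 164 165 170 175 176 171 173]
 [162 164 164 164 166 165 172 152 169 173 176 173 169 172]]
knob [ 0.59630537 -0.24892806  0.076     ]
front edge [ 0.56802939 -0.08477902  0.045     ] [ 0.52645124 -0.31291904  0.045     ] -0.18026989745910998
```

Call:
move_arm --steps '[{"dx": 0, "dy": 0, "dz": -1, "spin": -0.136}, {"dx": 0, "dy": 0, "dz": -1, "spin": -0.136}, {"dx": 0, "dy": 0, "dz": 0, "spin": -0.136}, {"dx": 0, "dy": 0, "dz": 0, "spin": -0.136}, {"dx": 0, "dy": 0, "dz": 0, "spin": -0.136}, {"dx": 0, "dy": 0, "dz": 0, "spin": -0.136}, {"dx": 0, "dy": 0, "dz": 0, "spin": -0.136}, {"dx": 0, "dy": 0, "dz": 0, "spin": -0.136}, {"dx": 0, "dy": 0, "dz": 0, "spin": -0.136}, {"dx": 0, "dy": 0, "dz": 0, "spin": -0.136}, {"dx": 0, "dy": 0, "dz": 0, "spin": 0}, {"dx": 0, "dy": 0, "dz": 0, "spin": 0}]' --claw 2.7

```text
time: 17.15
ee_pos: [0.5181, -0.1428, 0.4236]
eef_rot: [0.769, 0.64, 0.0, -0.0]
ft_force: [0.2, -0.8, 0.3]
width: 0.0272
grip_force: 0.0
```

```bash
cat > go.py <<'E'
from h import *
from scipy.spatial.transform import Rotation as Rt
import sys
s=telemetry.read_state();R=Rt.from_quat(s['eef_rot']).as_matrix()
g=np.array(eval(sys.argv[1]))
print(s['ee_pos'],'x-axis yaw',np.arctan2(R[1,0],R[0,0]),'j',s['joint_positions'].round(2),'move cm',100*R.T@(g-s['ee_pos']),'-ychk',100*R.T@np.array([-.179,-.984,0]))
E
python3 go.py [.5965,-.249,.4245]
```

```text
[ 0.51810055 -0.1427519   0.42364672] x-axis yaw 1.3882948096732093 j [ 0.75  0.18 -0.63  1.64  0.11  1.36 -0.08] move cm [-9.02542734  9.63803388 -0.09259142] -ychk [-1.00014497e+02  2.55889648e-01 -7.00635661e-02]
```

Call:
move_arm --steps '[{"dx": -2, "dy": 2, "dz": 0, "spin": 0}, {"dx": -2, "dy": 2.2, "dz": 0, "spin": 0}, {"dx": -2, "dy": 2.2, "dz": 0, "spin": 0}, {"dx": -2, "dy": 2.2, "dz": 0, "spin": 0}, {"dx": -1, "dy": 1, "dz": 0, "spin": 0}, {"dx": 0, "dy": 0, "dz": 3, "spin": 0}, {"dx": 0, "dy": 0, "dz": 3, "spin": 0}, {"dx": 0, "dy": 0, "dz": 3, "spin": 0}, {"dx": 0, "dy": 0, "dz": 3, "spin": 0}, {"dx": 0, "dy": 0, "dz": 1.6, "spin": 0}, {"dx": 0, "dy": 0, "dz": 0, "spin": 0}, {"dx": 0, "dy": 0, "dz": 0, "spin": 0}]'

```text
time: 18.35
ee_pos: [0.5965, -0.2485, 0.2888]
eef_rot: [0.768, 0.641, 0.0, 0.0]
ft_force: [0.8, -0.8, 0.3]
width: 0.0268
grip_force: 0.0
```

```bash
python3 go.py [.5965,-.249,.2405]
python3 - <<'E'
from h import *
w=cam('wrist','k1.png');p=proj(w,np.array([.5965,-.249,.076]));print(p)
g=cv2.cvtColor(w['img'],cv2.COLOR_RGB2GRAY);u,v=p.astype(int)
print(g[max(0,v-60):v+60:6,max(0,u-90):u+90:6])
E
```

```text
[ 0.5964862  -0.24854362  0.28879014] x-axis yaw 1.3907508258348404 j [ 0.73  0.52 -0.54  1.51  0.28  1.19 -0.04] move cm [-4.45796321e-02  4.51253924e-03  4.82902241e+00] -ychk [-1.00014848e+02  1.02571152e-02  1.52649213e-03]
[275.63993054 239.77925234]
[[122 181 178 172 178 174 182 177 189 180 181 176 186 178 176 174 173 174
  182 176 178 178 177 174 175  99 140 144 141 142]
 [119 181 180 174 179 173 180 177 186 178 181 176 182 178 178 179 174 177
  188 172 172 177 178 176 172 112 142 143 142 144]
 [123 181 178 171 179 175 182 183 183 176 184 116 187 176 178 171 179 176
  186 109 176 182 179 170 174 121 144 139 143 142]
 [123 198 181 175 180 172 179 181 185 180 184 174 184 180 179 180 175 177
  186 170 176 181 180 172 138 109 141 137 140 137]
 [120 166 176 174 185 178 184 180 185 180 185 172 186 180  56  61  63 181
  191 175 172 174 180 174 110  97 138 139 143 141]
 [116 130 178 180 182 176 181 182 180 181 185 169 175 171 172 174 177 171
  180 169 174 177 178 175  78  81 142 139 138 139]
 [119 121 174 176 184 178 183 181 180 179 182 172 170 166 171 173 178 173
  182 170 174 177 17
[... 956 characters left out ...]
182 178  46  50  65 176
  187 171  43  38  42  35  35 145  72  97  34  39]
 [ 54  52  27 101  66  74  77  75  70  72  77  74  73  75  75  74  78  81
   71  73  71  70  80  76  74  73  67  66  15  47]
 [ 59  60  54  61  92  93  95 100  96  96  92 100  96  94  96  98  96  91
   97  98  92  96  95  94  98  93  89  54  81  62]
 [ 57  62  95  53 107 107 107 108 108 112 108 108 106 111 112 106 107 110
  106 110 109 106 103 108 108 110 111  73 187  54]
 [ 54  54 125  56 111 109 110 112 111 111 106 110 110 113 112 108 107 107
  111 112 111 111 110 109 107 111 107  73 203  62]
 [ 55  63 109  58 102  99 106 100 101 105  98  99 100 103 104 101 100 104
  107 103 101 100 100 103  99 100  95  61 184  60]]
```

Knob centred between the fingers. Descend, close and pull the slide.

Call:
move_arm --steps '[{"dx": 0, "dy": 0, "dz": 1.5, "spin": 0}, {"dx": 0, "dy": 0, "dz": 1.2, "spin": 0}, {"dx": 0, "dy": 0, "dz": 1, "spin": 0}, {"dx": 0, "dy": 0, "dz": 0.7, "spin": 0}, {"dx": 0, "dy": 0, "dz": 0.4, "spin": 0}, {"dx": 0, "dy": 0, "dz": 0, "spin": 0}]'

```text
time: 19.0
ee_pos: [0.5958, -0.2485, 0.2391]
eef_rot: [0.767, 0.641, -0.0, -0.0]
ft_force: [0.2, -0.2, 0.1]
width: 0.0266
grip_force: 0.0
```

Call:
move_arm --steps '[{"dx": 0, "dy": 0, "dz": 0, "spin": 0}, {"dx": 0, "dy": 0, "dz": 0, "spin": 0}, {"dx": 0, "dy": 0, "dz": 0, "spin": 0}, {"dx": 0, "dy": 0, "dz": 0, "spin": 0}]' --claw 1 --squeeze 40

```text
time: 19.4
ee_pos: [0.5963, -0.2486, 0.2403]
eef_rot: [0.767, 0.641, 0.0, 0.001]
ft_force: [0.6, -0.1, 0.7]
width: 0.0154
grip_force: 40.0
```

Call:
move_arm --steps '[{"dx": -0.5, "dy": 0, "dz": 0, "spin": 0}, {"dx": -0.5, "dy": 0, "dz": 0, "spin": 0}, {"dx": -0.5, "dy": 0, "dz": 0, "spin": 0}, {"dx": -0.5, "dy": 0, "dz": 0, "spin": 0}, {"dx": -0.5, "dy": 0, "dz": 0, "spin": 0}, {"dx": -0.5, "dy": 0, "dz": 0, "spin": 0}, {"dx": -0.4, "dy": 0, "dz": 0, "spin": 0}, {"dx": -0.2, "dy": 0, "dz": 0, "spin": 0}, {"dx": 0, "dy": 0, "dz": 0, "spin": 0}, {"dx": 0, "dy": 0, "dz": 0, "spin": 0}]'

```text
time: 20.4
ee_pos: [0.5901, -0.2827, 0.2402]
eef_rot: [0.767, 0.642, 0.001, -0.0]
ft_force: [1.7, 7.6, 5.5]
width: 0.0147
grip_force: 40.0
```

```bash
python3 go.py [.5963,-.2486,.2403]
```

```text
[ 0.59013285 -0.28274989  0.24022698] x-axis yaw 1.393014727485624 j [ 0.76  0.58 -0.52  1.53  0.31  1.11 -0.  ] move cm [3.47023513e+00 3.06539686e-03 3.90638027e-04] -ychk [-100.01436969   -0.21600863   -0.22180118]
```

Call:
move_arm --steps '[{"dx": -0.2, "dy": 0, "dz": 0, "spin": 0}, {"dx": -0.1, "dy": 0, "dz": 0, "spin": 0}, {"dx": 0, "dy": 0, "dz": 0, "spin": 0}, {"dx": 0, "dy": 0, "dz": 0, "spin": 0}]'

```text
time: 20.8
ee_pos: [0.5898, -0.2849, 0.2402]
eef_rot: [0.767, 0.642, 0.001, -0.001]
ft_force: [1.2, 9.8, 4.5]
width: 0.0151
grip_force: 40.0
```

Call:
move_arm --steps '[{"dx": -0.2, "dy": 0, "dz": 0, "spin": 0}, {"dx": 0, "dy": 0, "dz": 0, "spin": 0}, {"dx": 0, "dy": 0, "dz": 0, "spin": 0}]'

```text
time: 21.1
ee_pos: [0.5898, -0.2854, 0.2402]
eef_rot: [0.766, 0.642, 0.002, -0.002]
ft_force: [1.1, 15.2, 7.2]
width: 0.0147
grip_force: 40.0
```

Force climbs to 15 N with no more travel: it is at the end stop. Let go.

Call:
move_arm --steps '[{"dx": 0, "dy": 0, "dz": 0, "spin": 0}, {"dx": 0, "dy": 0, "dz": 0, "spin": 0}, {"dx": 0, "dy": 0, "dz": 0, "spin": 0}, {"dx": 0, "dy": 0, "dz": 0, "spin": 0}]' --claw 2.8

```text
time: 21.5
ee_pos: [0.5882, -0.2899, 0.2395]
eef_rot: [0.768, 0.641, -0.0, 0.0]
ft_force: [0.2, 0.4, 0.3]
width: 0.0276
grip_force: 0.0
```

Call:
move_arm --steps '[{"dx": 0, "dy": 0, "dz": -0.5, "spin": 0}, {"dx": 0, "dy": 0, "dz": -1.5, "spin": 0}, {"dx": 0, "dy": 0, "dz": -3, "spin": 0}, {"dx": 0, "dy": 0, "dz": -3, "spin": 0}, {"dx": 0, "dy": 0, "dz": -3, "spin": 0}, {"dx": 0, "dy": 0, "dz": -3, "spin": 0}, {"dx": -2, "dy": 0, "dz": -2, "spin": 0}, {"dx": -3, "dy": 0, "dz": 0, "spin": 0}, {"dx": -3, "dy": 0, "dz": 0, "spin": 0}, {"dx": -2, "dy": 0, "dz": 0, "spin": 0}, {"dx": 0, "dy": 0, "dz": 0, "spin": 0}, {"dx": 0, "dy": 0, "dz": 0, "spin": 0}]'

```text
time: 22.7
ee_pos: [0.571, -0.387, 0.4001]
eef_rot: [0.768, 0.641, 0.0, -0.0]
ft_force: [-0.0, 0.2, 0.7]
width: 0.0283
grip_force: 0.0
```

Run:
```python
from h import *
w=cam('wrist','end_w.png');t=cam('top','end_t.png');cam('side','end_s.png');s=telemetry.read_state();print(s['ee_pos'],s['time'])
for n,c in(('w',w),('t',t)):
    I=c['img'].astype(int);m=((I[:,:,0]>I[:,:,2]+40)&(I[:,:,0]>90)).astype(np.uint8);N,L,S,C=cv2.connectedComponentsWithStats(m)
    print(n,proj(c,np.array([.6197,-.1399,.168])),proj(c,np.array([.5965,-.249,.076])))
    for i in range(1,N):
        X=onz(c,*C[i],.168)
        if S[i,4]>3 and abs(X[0]-.62)<.04 and abs(X[1]+.14)<.04: print(C[i],S[i],X)
u,v=proj(w,np.array([.5965,-.249,.076])).astype(int)
g=cv2.cvtColor(w['img'],cv2.COLOR_RGB2GRAY);print(g[max(0,v-30):v+30:4,max(0,u-36):u+36:4])
```

```text
[ 0.57150831 -0.38575066  0.40013023] 22.85
w [ 283.47802155 -276.73740949] [276.05281428  32.96257142]
t [318.6319323  163.74430288] [355.71472805 178.68556043]
[318.58823529 163.88235294] [317 162   4   5  17] [ 0.61934561 -0.13978529  0.168     ]
[[173 178 176 182 172 175 178 168 173 174 171 176 178 173 173 170 173 171]
 [172 182 178 186 175 175 174 175 173 173 170 173 178 175 176 173 170 175]
 [175 179 175 180 169 173 174 178 171 175 175 176 175 175 174 171 172 173]
 [174 180 180 182 172 149 176 177 175 172 174 177 179 147 167 174 176 177]
 [171 183 176 185 169 149 173 177 174 173 174 179 176 145 170 173 175 174]
 [173 179 174 179 168 152 175 179 128 124 121 179 182 171 166 172 176 173]
 [174 179 178 181 170 150 167 170 176 179 186 168 172 167 168 176 172 175]
 [175 183 177 181 169 142 163 187 181 183 175 174 169 168 172 176 174 177]
 [177 182 177 180 167 131 168 182 184 175 181 176 171 170 172 177 173 178]
 [178 181 172 181 173 149 174 193 178 184 172 144 170 170 168 176 178 175]
 [181 180 177 180 168 148 169  48 181 182 180 104 166 173 171 177 175 178]
 [176 182 179 185 168 149 165  96  67  85  81 161 170 171 169 179 173 172]
 [181 181 177 178 163 151 167 171 142  96 154 168 170 167 166 181 176 177]
 [181 179 176 176 169 150 169 173 170 175 174 166 172 173 170 180 175 175]
 [179 178 175 180 164 149 168 170 179 181 180 175 174 173 170 180 176 176]]
```

Barrel still at (0.619, -0.140), knob back at its rest position, robot clear. Handing in.

```bash
python3 -c "
from bench import job
print(job.close_job())"
```

```text
the job is handed in; nothing more can be done
None
```

I handed the job in at about 23 s of robot time: the barrel stands upright over the window, about 2 mm from its centre by the top camera. The shutter knob was pulled to its end stop, let go, and is back at rest; I did not measure its snap-back speed, and the hand-in returned no verdict.

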